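Swap two parts baskets between their docks

ROBOT

A 6-joint arm with a two-finger parallel gripper is mounted at the origin on the work surface. World frame = base frame: x ahead of the robot, y to its left, z up, the work surface at z = 0. Lengths are in m, angles in rad, forces in N, time in s.
With the tool pointing down it reaches from about 0.225 to 0.875 m from the base axis. Payload 3.4 kg.
Tool frame: the origin (TCP) lies at the very end of the fingers, on their centre line; the grasp point (between the pads) lies env.grasp_offset behind it (env.grasp_offset is the distance from the TCP to the grasp point, in m); z points along the fingers, y is the line along which they close (so a half turn about z gives the same grasp; the last joint's range is limited). The gripper opens to 85 mm and grips with 20 to 120 N. Pads are 22 mm wide; open, the fingers measure 114 mm over their backs; the gripper's body (76 mm by 85 mm) begins 54 mm behind the grasp point. The pads swing forward as they close: fully open they stand 13 mm farther back than shut.
Start: joints at [1.21, 0.276, 1.505, -0, 1.361, -0.121], TCP at [0.137, 0.559, 0.231] pointing down, gripper open.
Joint ranges: [-2.89, 2.89], [-0.75, 2.08], [0.22, 2.7], [-1.18, 4.32], [0.11, 2.71], [-2.7, 2.7]. Speed limits (rad/s): [2.57, 2.57, 3.14, 3.14, 3.14, 3.14].

INTERFACE

Orientations are given as a unit quaternion [x, y, z, w].
In Python, from rig import env, open_jaws, grab, planner, imaging gives the robot as it stands. Calls block until the motion is done:
- env.move_pose(position, orientation): joint-space move of the TCP to a pose.
- env.move_straight(position, orientation=None, max_speed=0.15): straight line of the TCP; orientation=None keeps the orientation; max_speed is the mean speed in m/s.
- env.move_joints(angles): joint-space move.
- open_jaws() and grab(grip_force=None): open the fingers fully, or close them until they stop; grip_force is the grip in N (None keeps the last).
- env.dwell(seconds).
- planner.solve_ik(position, orientation): joint angles nearest the present ones, or None.
- imaging.capture(name): name is "scene" or "side" or "wrist"; returns a dict with "pixels" (420x560x3 uint8, red, green, blue), "range_z" (420x560 float32, m along the optical axis (not along the pixel's ray), 0 where there is no reading), "camera_matrix" (3x3 intrinsics, pixels), "T" (4x4, takes a point from camera to world coordinates). Camera axes: x right, y up, looking along -z (the intrinsics and any distortion apply to the point x, -y, -z); pixel columns grow to the right and rows downward; lengths in m; the calibration is good to about 2 mm. A picture is of the moment at which its call begins.
A pose or a line that the arm cannot do raises env.MotionError and nothing moves.
- env.job_done(): hands the job in; it is judged then, once.
Readings, each from a call of its own:
- env.read_t(): time.
- env.read_joints(): joint angles.
- env.read_qvel(): joint speeds.
- env.read_tau(): joint torques, N m.
- env.read_position(): TCP position.
- env.read_eef_rot(): TCP orientation.
- env.read_contact_force(): force on the tool from outside, world axes, zero at the start.
- env.read_ft_torque(): the same for the moment, N m.
- env.read_finger_gap(): finger opening in m.
- env.read_grip_force(): force on a finger pad.
Only numpy, scipy, OpenCV 4.12 (cv2) and the standard library are available. Lean on these libraries where they do the work, as an engineer would, in place of code of your own. Each camera call takes 0.05 s, during which the arm holds its last target. There are 200 camera calls.

TASK

Swap the two wire baskets on the inspection bench: each must end up squarely in the dock where the other one stood, pushed fully home against the back stop. Slide them along the bench without lifting or tilting them, so that the turned parts inside stay standing, do not shift anything else on the bench, and let go at the end.

Things in the scene. Friction and masses are not known exactly. Their poses are not given: they have to be found in the camera images.
- basket_a: steel wire basket, sheet floor, 100 (x) x 140 (y) x 45 mm high, walls and floor 4 mm; origin centre of underside. A rim-high cross wall (x -12 to -8 mm) leaves an empty hand slot on the -x side, 34 (x) x 132 (y) mm inside, centre x -29 mm; the bay on the +x side holds two loose standing tall grooved sleeves (sleeve_1, sleeve_2). Starts in dock_a, slot to the open side; 0.45 kg
- basket_b: steel wire basket, sheet floor, 100 (x) x 140 (y) x 45 mm high, walls and floor 4 mm; origin centre of underside. A rim-high cross wall (x -12 to -8 mm) leaves an empty hand slot on the -x side, 34 (x) x 132 (y) mm inside, centre x -29 mm; the bay on the +x side holds two loose standing low flanged bushes (flange_1, flange_2). Starts in dock_b, slot to the open side; 0.45 kg
- dock_a: U of three fixed steel stops 14 mm high, 10 thick, round a thin black mat, open towards -x (the robot's side). Inner faces: back x +50 mm, sides y -79 and +79 mm (from x -30 to +50). Origin on the bench, where a basket's origin is when home against the back stop. It may be the left or the right one; the basket with the sleeves starts in it
- dock_b: U of three fixed steel stops 14 mm high, 10 thick, round a thin black mat, open towards -x (the robot's side). Inner faces: back x +50 mm, sides y -79 and +79 mm (from x -30 to +50). Origin on the bench, where a basket's origin is when home against the back stop. The other one; the basket with the flanged bushes starts in it
- sleeve_1: turned steel part, loose, standing in basket_a's bay: grooved sleeve, 40 mm diameter, 52 mm high; origin at the centre of its foot, z up its axis
- sleeve_2: turned steel part, loose, standing in basket_a's bay: grooved sleeve, 40 mm diameter, 52 mm high; origin at the centre of its foot, z up its axis
- flange_1: turned steel part, loose, standing in basket_b's bay: bush with a 44 mm flange at its foot, 28 mm neck, 30 mm high; origin at the centre of its foot, z up its axis
- flange_2: turned steel part, loose, standing in basket_b's bay: bush with a 44 mm flange at its foot, 28 mm neck, 30 mm high; origin at the centre of its foot, z up its axis
- plug: bystander, not to be moved: plug gauge standing upright between the docks, 44 mm diameter, 65 mm high; origin at the centre of its foot
- stray: bystander, not to be moved: grooved steel sleeve standing on the bench near the robot, 40 mm diameter, 52 mm high; origin at the centre of its foot
- case: bystander, not to be moved: closed black instrument case lying on the bench, 90 mm (x) by 130 mm (y) by 40 mm high; origin at the centre of its underside
- ring_gauge: bystander, not to be moved: steel ring gauge lying flat, 64 mm outer and 36 mm inner diameter, 22 mm high; origin at the centre of its underside
- caliper: bystander, not to be moved: digital caliper lying flat, 150 mm long along its x (from -75 to +75 mm), within y = -40 to +24 mm, 12 mm high; origin on the bench at mid-length
- wrench: bystander, not to be moved: spanner lying flat, 160 mm long along its x, at most 36 mm wide, under 15 mm high; origin at mid-length

How it is judged:
By the outcome, as a careful person would: the job done as asked, in the order asked, and still so for the second after the job is handed in, with the robot touching nothing.
It also fails if it takes over 72 s, if anything falls off the work surface, if the arm or the gripper's body presses on something with over 40 N, if the wrist force passes 120 N, or if a joint passes its speed limit or range.

## Working session

There is one attempt and no reset: what is moved stays moved. The work goes in short steps, each a Python script; the robot and the scene stay as the last script left them, time stands still between calls to the robot, and variables do not carry over. Pictures are saved under pics/ and viewed, at most 10 in all, crops included, and the job is handed in when it is done.

```bash
ls; mkdir -p pics
cat > look.py <<'E'
import numpy as np, cv2
from rig import env, open_jaws, grab, planner, imaging
def shot(n): return imaging.capture(n)
def cloud(c):
    d=c["range_z"];K=c["camera_matrix"];h,w=d.shape
    u,v=np.meshgrid(np.arange(w),np.arange(h))
    P=np.stack([(u-K[0,2])/K[0,0]*d,-(v-K[1,2])/K[1,1]*d,-d,np.ones_like(d)],-1)
    W=(P@c["T"].T)[...,:3]; W[d<=0]=np.nan
    return W
E
python3 - <<'E'
from look import *
for n in("scene","side"):
    c=shot(n); cv2.imwrite(f"pics/{n}0.png",c["pixels"][...,::-1]); np.savez(f"{n}0.npz",**c)
    print(n,c["camera_matrix"],c["T"],c.keys())
    W=cloud(c);print(np.nanpercentile(W.reshape(-1,3),[1,50,99],axis=0))
print(env.read_t(),env.grasp_offset,env.read_eef_rot(),env.read_finger_gap())
E
```

```text
pics
scene [[405.58403162   0.         284.24223728]
 [  0.         405.58403162 211.39337344]
 [  0.           0.           1.        ]] [[ 5.52850665e-01 -5.45355559e-01  6.30034488e-01  1.18010372e+00]
 [ 8.33279689e-01  3.60869987e-01 -4.18829098e-01 -4.40904410e-01]
 [ 1.05023899e-03  7.56544887e-01  6.53940923e-01  7.01092676e-01]
 [ 0.00000000e+00  0.00000000e+00  0.00000000e+00  1.00000000e+00]] dict_keys(['pixels', 'range_z', 'camera_matrix', 'T'])
[[-2.24123924e+00 -6.17308175e-01 -7.54084340e-01]
 [ 4.91509174e-01  2.89647388e-02  6.76209803e-04]
 [ 1.07943571e+00  1.42212134e+00  2.71902967e-01]]
side [[481.1391854    0.         278.64418304]
 [  0.         481.1391854  203.78105313]
 [  0.           0.           1.        ]] [[-0.99807515  0.03804385 -0.04897617  0.45731247]
 [-0.06189249 -0.66089278  0.74792383  1.04953017]
 [-0.00391409  0.74951544  0.66197529  0.97204133]
 [ 0.          0.          0.          1.        ]] dict_keys(['pixels', 'range_z', 'camera_matrix', 'T'])
[[-8.05135060e-01 -1.98176538e+00 -7.58043942e-01]
 [ 5.24253266e-01  1.14140416e-03  3.59715121e-04]
 [ 2.23196757e+00  6.40756000e-01  7.62246740e-01]]
0.1 0.0187 [ 1.19620736e-01  9.92819287e-01 -8.37594535e-04 -2.05457734e-04] 0.08545033379474493
```

View pics/scene0.png

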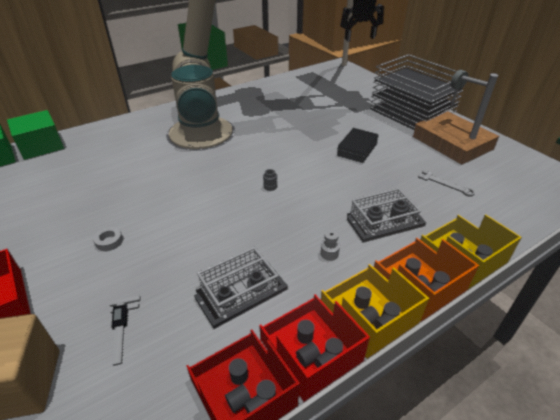

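View pics/side0.png

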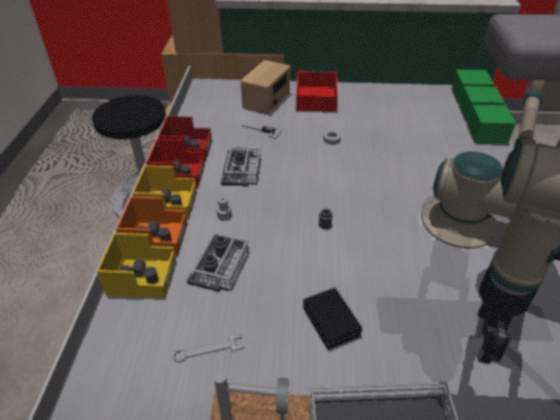

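```bash
cat > topmap.py <<'E'
from look import *
# top-down height/colour map, 1.5 mm/pixel, x 0.05..0.95 up, y +0.6..-0.6 left->right
def topmap(tag,names=("scene","side")):
    s=0.0015; H=np.zeros((600,800),np.float32)-1; C=np.zeros((600,800,3),np.uint8)
    for n in names:
        c=dict(np.load(f"{n}{tag}.npz")); W=cloud(c).reshape(-1,3); p=c["pixels"].reshape(-1,3)[:,::-1]
        ok=np.isfinite(W).all(1)&(W[:,2]<0.12)&(W[:,2]>-.02); W=W[ok];p=p[ok]
        r=((0.95-W[:,0])/s).astype(int);q=((0.6-W[:,1])/s).astype(int)
        k=(r>=0)&(r<600)&(q>=0)&(q<800)
        for i,j,z,col in zip(r[k],q[k],W[k,2],p[k]):
            if z>H[i,j]: H[i,j]=z;C[i,j]=col
    return H,C
if __name__=="__main__":
    H,C=topmap("0"); C=cv2.dilate(C,np.ones((2,2)))
    cm=cv2.applyColorMap(np.clip(H*255/0.07,0,255).astype(np.uint8),cv2.COLORMAP_JET); cm[H<0]=0
    for k in range(0,12):
        q=int((k*0.1)/0.0015); cv2.putText(cm,f"{0.6-k*.1:.1f}",(q,595),0,.4,(255,255,255)); cm[:,q]=255
    for k in range(1,10):
        r=int((0.95-k*.1)/.0015); cv2.putText(cm,f"{k*.1:.1f}",(0,r),0,.4,(255,255,255)); cm[r,:]=255
    cv2.imwrite("pics/top0.png",cm)
E
python3 topmap.py
```

```text
(no output)
```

View pics/top0.png

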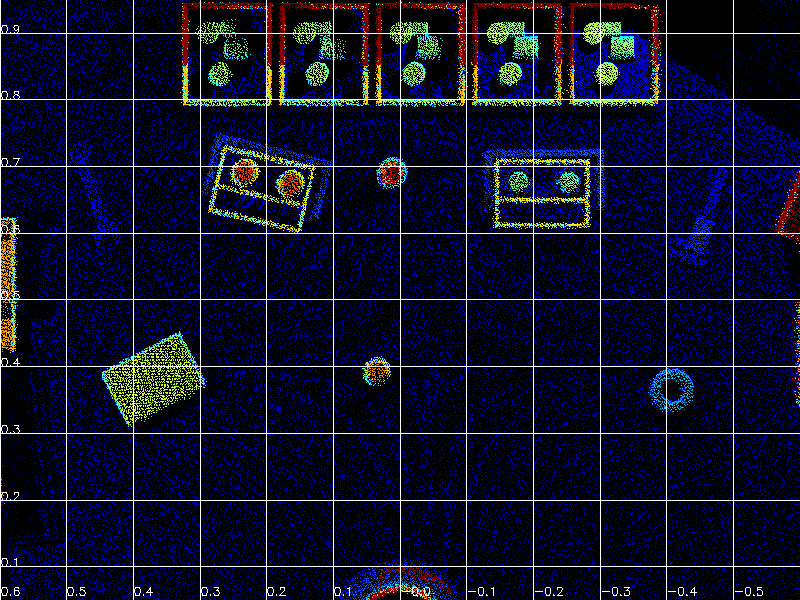

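The pictures and the height map agree:
- **Basket A:** the tall sleeves, on the left at about (0.67, 0.21), yawed about -13°. In the scene view it is near px (385,215).
- **Basket B:** on the right at about (0.66, -0.21), scene px (240,285).
- **Bystanders:** plug (0.69, 0.01), stray (0.39, 0.03), case (0.38, 0.37) and ring (0.36, -0.41).

The corridor x = 0.42–0.60 is free. Next I measure the baskets and docks accurately.

```bash
cat > measure.py <<'E'
from look import *
def pts(tag,n):
    return cloud(dict(np.load(f"{n}{tag}.npz"))).reshape(-1,3)
def sel(P,c,r,z0,z1):
    k=(np.hypot(P[:,0]-c[0],P[:,1]-c[1])<r)&(P[:,2]>z0)&(P[:,2]<z1); return P[k]
def rect(P):
    # trimmed min-area rectangle: centre, extents along own x/y, yaw within +-45 deg
    xy=P[:,:2].astype(np.float32)*1000
    (cx,cy),(w,h),a=cv2.minAreaRect(xy)
    if a>45: a-=90; w,h=h,w
    a=np.radians(a); R=np.array([[np.cos(a),-np.sin(a)],[np.sin(a),np.cos(a)]])
    L=(xy-[cx,cy])@R
    e=np.percentile(L,[.7,99.3],axis=0); c=np.array([cx,cy])+R@e.mean(0)
    return np.round(np.r_[c,e[1]-e[0],np.degrees(a)],1)
def inframe(P,pose):
    c,s=np.cos(pose[2]),np.sin(pose[2]); d=P[:,:2]-pose[:2]
    return np.c_[d@[c,s],d@[-s,c],P[:,2]]
def basket(tag,c0):
    for n in("scene","side"):
        P=sel(pts(tag,n),c0,.10,.038,.049); print(n,len(P),rect(P))
if __name__=="__main__":
    for name,c0 in dict(A=(.67,.21),B=(.66,-.21)).items():
        print(name); basket("0",c0)
    for n in("scene","side"):
        P=pts("0",n)
        for nm,c0,z in(("plug",(.69,.01),(.02,.07)),("stray",(.39,.035),(.02,.06)),("case",(.38,.37),(.03,.05)),("ring",(.36,-.41),(.012,.03))):
            print(n,nm,rect(sel(P,c0,.10,*z)))
        for nm,pose in(("A",(.672,.21,np.radians(-14))),("B",(.659,-.212,0))):
            L=inframe(P,pose); L=L[(L[:,2]>.009)&(L[:,2]<.0165)]
            b=L[(abs(L[:,1])<60)&(abs(L[:,1])<.06)&(L[:,0]>.051)&(L[:,0]<.075)]
            l=L[(L[:,0]>-.02)&(L[:,0]<.04)&(L[:,1]>.074)&(L[:,1]<.1)]
            r=L[(L[:,0]>-.02)&(L[:,0]<.04)&(L[:,1]<-.074)&(L[:,1]>-.1)]
            f=lambda v:np.round(np.percentile(v,[3,50,97])*1000,1) if len(v)>5 else None
            print(n,nm,"back",f(b[:,0]),"slope",np.degrees(np.polyfit(b[:,1],b[:,0],1)[0]) if len(b)>5 else 0,"L",f(l[:,1]),"R",f(r[:,1]))
E
python3 measure.py
```

```text
A
scene 642 [667.8 206.6 102.3 140.7 -13.8]
side 598 [664.6 207.6 101.7 142.6 -13.2]
B
scene 740 [ 6.604e+02 -2.133e+02  1.023e+02  1.411e+02 -1.000e-01]
side 240 [ 6.575e+02 -2.123e+02  1.014e+02  1.460e+02 -1.000e-01]
scene plug [693.9   9.   36.6  41.2 -37.5]
scene stray [396.3  31.8  35.3  32.9  11.2]
scene case [384.2 367.2  88.9 128.6  27. ]
scene ring [ 3.659e+02 -4.092e+02  6.130e+01  6.050e+01 -2.000e-01]
scene A back [51.4 57.7 61.3] slope 0.05682029052599891 L [74.1 77.1 80. ] R [-97.  -93.  -86.5]
scene B back [55.5 62.2 66.3] slope -0.17996672419886062 L [74.6 79.8 84.4] R [-94.2 -89.9 -84.2]
side plug [688.3  15.5  41.1  37.3  10.4]
side stray [389.8  37.   37.4  36.    1.4]
side case [379.6 370.6  89.  128.7  27.7]
side ring [ 362.6 -406.2   60.8   64.3   -0.8]
side A back [51.8 54.2 57.6] slope 0.9031647339964514 L [74.2 78.3 82.6] R [-95.3 -91.2 -75.2]
side B back [53.5 59.9 63. ] slope -1.4307989550070765 L [74.5 82.4 87.2] R [-94.7 -84.8 -77.9]
```

Sizes check out (102 x 141 mm at rim height). The baskets sit a few mm short of home in their docks. My plan is to cage each basket with the open fingers in its slot (114 mm in a 132 mm slot), which cannot lift it. First I pull B straight out and park it.

```bash
cat > act.py <<'E'
from look import *
ZL=0.009
def quat(y): return [-np.sin(y/2),np.cos(y/2),0,0]
def slot(pose,off=-.029,dy=0.):   # TCP xy for basket pose
    x,y,a=pose; return [x+off*np.cos(a)-dy*np.sin(a), y+off*np.sin(a)+dy*np.cos(a)]
def go(xy,yaw,z=ZL,v=.12): env.move_straight([*xy,z],quat(yaw),max_speed=v)
def F(): return np.round(env.read_contact_force(),1)
def enter(pose,z=.11):
    xy=slot(pose); env.move_pose([*xy,z],quat(pose[2])); 
    for h in (.05,ZL):
        go(xy,pose[2],h,.12); print("z",h,np.round(env.read_position(),4),F(),round(env.read_t(),2))
        if abs(F()).max()>12: raise SystemExit("contact on descent")
def snap(tag):
    for n in("scene","side"):
        c=shot(n); np.savez(f"{n}{tag}.npz",**c); cv2.imwrite(f"pics/{n}{tag}.png",c["pixels"][...,::-1])
E
python3 - <<'E'
from act import *
B=(.659,-.2128,0.)
for p,y in[((.30,-.21),0),((.63,-.21),0),((.49,.17),-.24),((.64,.21),-.24),((.49,-.21),0)]:
    print(p,planner.solve_ik([*p,ZL],quat(y)) is not None, planner.solve_ik([*p,.11],quat(y)))
env.move_pose([.55,0,.2],quat(0)); print(env.read_t())
enter(B)
x=.63
go([.57,-.2128],0,v=.06); print(F(),env.read_t())
snap("1")
E
python3 -c "
from measure import *
basket('1',(.60,-.213))"
```

```text
(0.3, -0.21) True [-8.01394799e-01  7.70022914e-02  2.10184072e+00 -4.44089210e-16
  9.62749645e-01 -2.37219113e+00]
(0.63, -0.21) True [-4.26447469e-01  4.88259605e-01  1.47925670e+00 -4.44089210e-16
  1.17407635e+00 -1.99724380e+00]
(0.49, 0.17) True [ 1.99734135e-01  2.92272183e-01  1.80943145e+00 -4.44089210e-16
  1.03988902e+00 -1.13106219e+00]
(0.64, 0.21) True [ 2.13839882e-01  5.01319573e-01  1.45553344e+00 -4.44089210e-16
  1.18473964e+00 -1.11695644e+00]
(0.49, -0.21) True [-5.35443266e-01  3.11739138e-01  1.77904812e+00 -4.44089210e-16
  1.05080540e+00 -2.10623959e+00]
2.5667
z 0.05 [ 0.6306 -0.2124  0.0508] [-0.1 -0.1  0.3] 4.18
z 0.009 [ 0.6303 -0.213   0.0094] [ 0.8 -0.3  0.8] 4.67
[ 4.7 -0.3  3.3] 5.825
scene 686 [ 6.083e+02 -2.133e+02  1.017e+02  1.411e+02 -2.000e-01]
side 232 [ 6.051e+02 -2.109e+02  1.019e+02  1.468e+02 -3.000e-01]
```

Caging works: the basket follows straight, 36 mm ahead of the hand. I'll park B, then cage A and pull it out.

```bash
python3 - <<'E'
from act import *
go([.303,-.2128],0,v=.12); go([.309,-.2128],0,v=.05); print(F())
p=env.read_position(); go([.309,-.2128],0,.10,v=.2); snap("2")
A=(.6662,.2071,np.radians(-13.6))
env.move_pose([.5,.1,.12],quat(A[2])); enter(A)
go(slot(A,-.09),A[2],v=.06); print(F(),env.read_t())
snap("3")
E
python3 -c "
from measure import *
print('B');basket('2',(.34,-.213)); print('A');basket('3',(.61,.22))
f=lambda v:np.round(np.percentile(v,[3,50,97])*1000,1)
for n in('scene','side'):
    L=inframe(pts('2',n),(.6635,-.2163,0)); L=L[(L[:,2]>.009)&(L[:,2]<.0165)]
    i=L[(abs(L[:,1])<.07)&(L[:,0]>.03)&(L[:,0]<.075)];print(n,'back',f(i[:,0]),'slope',np.degrees(np.polyfit(i[:,1],i[:,0],1)[0]))
    for s in(1,-1):
        i=L[(L[:,0]>-.025)&(L[:,0]<.045)&(abs(L[:,1]*s-.084)<.02)];print(s,f(i[:,1]))
"
```

```text
[ 0.6 -0.3 -0.2]
z 0.05 [0.6382 0.2135 0.0507] [0.3 0.3 0.1] 12.05
z 0.009 [0.6383 0.214  0.0093] [-0.1 -0.3  0.4] 12.54
[4.4 0.2 3.1] 13.7083
B
scene 482 [ 341.7 -213.4  103.2  140.7   -0. ]
side 237 [ 338.6 -212.9  101.4  147.4   -0.6]
A
scene 619 [616.4 218.4 102.1 140.6 -13.6]
side 468 [613.7 221.9 101.7 140.2 -14. ]
scene back [51.5 58.  61.9] slope -0.4779772981661836
1 [77.9 81.3 87.4]
-1 [-89.9 -85.1 -80.4]
side back [48.4 53.2 58.2] slope -0.39475467110291895
1 [76.4 85.7 92.8]
-1 [-91.3 -83.7 -76.5]
```

A follows the same way. Now I bring it across the corridor to in front of dock B.

```bash
python3 - <<'E'
from act import *
A=(.6662,.2071,np.radians(-13.6))
go(slot(A,-.182),A[2],v=.12); print(F(),env.read_t())
go([.487,.19],-.09,v=.09); print(F(),np.round(env.read_position(),4))
go([.485,-.2256],-.09,v=.12); print(F(),env.read_t())
go([.485,-.2256],0,v=.12); print(F(),env.read_t())
snap("4")
E
python3 -c "
from measure import *
print('A');basket('4',(.52,-.215)); print('B');basket('4',(.34,-.213))"
```

```text
[3.1 0.8 2. ] 14.725
[-0.9  1.9  0.7] [0.4851 0.1897 0.0083]
[-0.2  5.3  0.5] 19.1583
[-1.3  3.1  0.3] 19.4083
A
scene 765 [ 514.3 -217.1  101.8  140.4    1.4]
side 315 [ 510.7 -214.6  101.   142.4    1.4]
B
scene 182 [ 338.4 -216.2  102.1  139.9    3.1]
side 257 [ 338.5 -213.2  101.4  147.4   -0.7]
```

View pics/scene4.png

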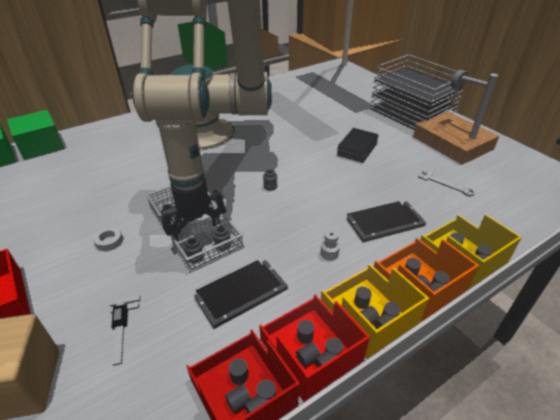

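The scene view shows basket A (px 208,240) squarely in front of the empty right dock (px 240,290), with all parts standing and both docks clear. I'll push it in and creep up to the back stop.

```bash
cat >> act.py <<'E'
def home(dock,y_off,start=-.033,end=-.012):
    o=start
    while o<end:
        o+=.0015; go(slot(dock,o,y_off),dock[2],v=.03)
        f=F(); fx=f[0]*np.cos(dock[2])+f[1]*np.sin(dock[2]); print(round(o,4),fx.round(1),end="; ")
        if fx<-14: break
    print("t",env.read_t()); return o
E
python3 - <<'E'
from act import *
D=(.6635,-.2166,0.)
go([.495,-.2216],0,v=.05); go(slot(D,-.033,-.005),0,v=.1); print(F(),env.read_t())
o=home(D,-.005)
snap("5")
E
python3 -c "
from measure import *
basket('5',(.66,-.216))"
```

```text
[-7.7 -0.1  4.4] 21.3833
-0.0315 -8.2; -0.03 -8.0; -0.0285 -7.6; -0.027 -8.8; -0.0255 -8.1; -0.024 -8.6; -0.0225 -7.8; -0.021 -8.0; -0.0195 -11.6; -0.018 -14.4; t 23.8833
scene 863 [ 6.667e+02 -2.134e+02  9.830e+01  1.406e+02 -1.000e-01]
side 288 [ 6.617e+02 -2.110e+02  1.020e+02  1.449e+02 -4.000e-01]
```

```bash
python3 - <<'E'
from act import *
D=(.6635,-.2166,0.)
go(slot(D,-.020,-.005),0,v=.03)
go(slot(D,-.020,-.0085),0,v=.03); print(F())
go(slot(D,-.020,-.006),0,v=.03)
o=-.019
for i in range(6):
    o+=.001; go(slot(D,o,-.006),0,v=.03); env.dwell(.1); print(o,F())
    if F()[0]<-22: break
go(slot(D,-.027,-.006),0,v=.05); print(F())
go(slot(D,-.027,-.006),0,.11,v=.2); print(env.read_t())
B=(.3403,-.2135,0)
enter(B)
snap("6")
go([.318,-.2128],0,v=.05)
go([.505,-.2128],0,v=.12); print(F(),env.read_t())
snap("7")
E
python3 -c "
from measure import *
basket('6',(.66,-.216)); basket('7',(.54,-.21))
f=lambda v:np.round(np.percentile(v,[3,50,97])*1000,1)
for n in('scene','side'):
    P=pts('7',n); L=inframe(P,(.6635,-.2166,0)); L=L[(L[:,2]>.009)&(L[:,2]<.0165)]
    i=L[(abs(L[:,1])<.06)&(L[:,0]>.048)&(L[:,0]<.075)];print(n,'B back',f(i[:,0]))
    L=inframe(P,(.6697,.203,np.radians(-13.7))); L=L[(L[:,2]>.009)&(L[:,2]<.0165)]
    i=L[(abs(L[:,1])<.07)&(L[:,0]>.03)&(L[:,0]<.075)];print(n,'A back',f(i[:,0]),'slope',np.degrees(np.polyfit(i[:,1],i[:,0],1)[0]))
    for s in(1,-1):
        i=L[(L[:,0]>-.025)&(L[:,0]<.045)&(abs(L[:,1]*s-.084)<.02)];print(s,f(i[:,1]))
"
```

```text
[-9.5  5.   6.2]
-0.018 [-13.6  -2.1   8.1]
-0.016999999999999998 [-15.3  -1.2   9.5]
-0.015999999999999997 [-17.6  -1.2  10.1]
-0.014999999999999996 [-19.5  -2.2  11.7]
-0.013999999999999995 [-22.   -1.7  13.3]
-0.012999999999999994 [-24.3  -2.6  14. ]
[-0.8  1.8  0.3]
27.9417
z 0.05 [ 0.312  -0.2139  0.0501] [-0.2 -0.9  0.1] 29.82
z 0.009 [ 0.3117 -0.2139  0.0095] [ 0.3 -0.5  0.4] 30.32
[-7.  -0.2  5.3] 32.4083
scene 995 [ 6.654e+02 -2.140e+02  1.013e+02  1.408e+02 -3.000e-01]
side 326 [ 662.  -212.   100.9  147.     0.7]
scene 721 [ 5.492e+02 -2.124e+02  1.420e+02  1.405e+02  5.000e-01]
side 259 [ 5.459e+02 -2.106e+02  1.433e+02  1.457e+02 -1.000e-01]
scene B back [49.4 57.6 61.8]
scene A back [50.1 57.3 61.2] slope 0.3664908207152485
1 [77.2 82.1 88.1]
-1 [-89.9 -85.6 -79.3]
side B back [49.6 57.5 59.4]
side A back [47.3 51.9 57.5] slope 0.047726225971101016
1 [79.  85.4 89.3]
-1 [-89.5 -82.3 -76.9]
```

Basket A is home (its rim agrees with the stop in both views). The force ramp is linear, so it is only arm compliance. Now B goes across to in front of dock A.

```bash
python3 - <<'E'
from act import *
D=(.6697,.203,-.239)
go([.490,-.2128],.05,v=.06)
go([.488,.13],.05,v=.12); print(F(),env.read_t())
go(slot(D,-.172,.009),D[2],v=.09); print(F(),env.read_t())
snap("8")
E
python3 -c "
from measure import *
basket('8',(.53,.236)); basket('8',(.66,-.214))
for n in('scene','side'):
    r=rect(sel(pts('8',n),(.53,.236),.10,.038,.049));print(inframe(np.r_[r[:2]/1000,0][None],(.6697,.203,-.239)).round(4))"
```

```text
[-1.3 -4.3  2. ] 35.9167
[-1.5 -5.5  3.9] 37.4417
scene 407 [530.3 231.3 102.2 141.1 -21. ]
side 334 [526.8 234.  102.1 141.  -19.9]
scene 997 [ 6.653e+02 -2.140e+02  1.014e+02  1.406e+02  1.000e-01]
side 300 [ 662.3 -212.7  100.8  145.5    0.8]
[[-0.1421 -0.0055  0.    ]]
[[-0.1462 -0.0037  0.    ]]
```

View pics/scene8.png

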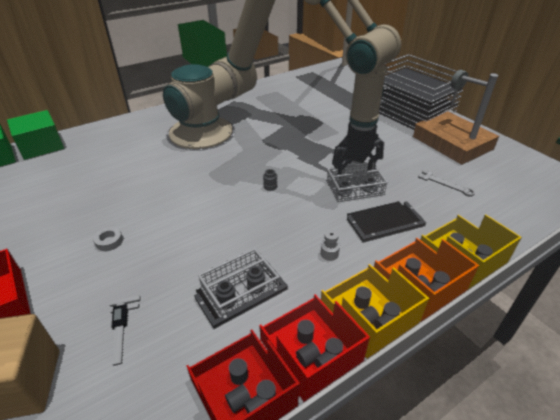

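The scene view shows basket A in the right dock (px 240,280) with its sleeves standing. B (px 357,180) is in front of the left dock, trailing about 7° in the slot play. I'll push part way to square it on both fingers, then check before entering.

```bash
cat > chk.py <<'E'
from act import *; from measure import *
def chk(tag,c,D):
    snap(tag)
    for n in('scene','side'):
        r=rect(sel(pts(tag,n),c,.10,.038,.049));print(r,inframe(np.r_[r[:2]/1000,0][None],D).round(4),F(),round(env.read_t(),2))
E
python3 - <<'E'
from chk import *
D=(.6697,.203,-.239)
go(slot(D,-.135,.011),D[2],v=.06)
chk("9",(.56,.228),D)
E
```

```text
[565.  226.5 101.5 141.2 -19.2] [[-0.1073 -0.002   0.    ]] [-5.8  2.5  0.5] 38.41
[562.1 229.1 101.9 141.5 -19.3] [[-1.107e-01 -1.000e-04  0.000e+00]] [-5.8  2.5  0.5] 38.41
```

Run:
```python
from chk import *
D=(.6697,.203,-.239)
go(slot(D,-.139,.004),-.239,v=.06)
go(slot(D,-.136,.002),-.15,v=.06)
go(slot(D,-.122,.002),-.15,v=.06)
chk("10",(.57,.226),D)
```

```text
[575.9 224.5 102.5 141.5  -8. ] [[-0.0962 -0.0013  0.    ]] [-5.5  0.   2.3] 39.42
[572.9 226.8 102.  141.4  -8.9] [[-0.0997  0.0002  0.    ]] [-5.5  0.   2.3] 39.42
```

Run:
```python
from chk import *
D=(.6697,.203,-.239)
go(slot(D,-.122,.001),-.239,v=.06)
go(slot(D,-.112,.001),-.239,v=.04)
chk("11",(.58,.222),D)
```

```text
[585.3 219.7 102.7 140.1 -13.5] [[-0.086  -0.0038  0.    ]] [-2.2  2.  -0.5] 40.17
[582.7 222.3 101.8 140.9 -14. ] [[-0.0891 -0.0018  0.    ]] [-2.2  2.  -0.5] 40.17
```

Squared at -13.7°, with a lateral offset of about -3 mm against ±9 mm of play. Next I push it home.

```bash
python3 - <<'E'
from chk import *
D=(.6697,.203,-.239)
go(slot(D,-.033,.001),D[2],v=.08); print(F())
o=home(D,.001,end=-.010)
for i in range(5):
    if F()[0]<-22: break
    o+=.001; go(slot(D,o,.001),D[2],v=.03); env.dwell(.1); print(o,F())
chk("12",(.67,.203),D)
go(slot(D,-.027,.001),D[2],v=.05); print(F())
go(slot(D,-.027,.001),D[2],.12,v=.2)
env.move_pose([.40,.0,.25],quat(0))
chk("13",(.67,.203),D); chk("13",(.66,-.214),(.6635,-.2166,0))
E
python3 - <<'E'
from measure import *
f=lambda v:np.round(np.percentile(v,[3,50,97])*1000,1)
for n in('scene','side'):
    P=pts('13',n)
    for nm,D in(("A",(.6697,.203,-.239)),("B",(.6635,-.2166,0))):
        L=inframe(P,D); L=L[(L[:,2]>.009)&(L[:,2]<.0165)]
        i=L[(abs(L[:,1])<.06)&(L[:,0]>.045)&(L[:,0]<.075)];print(n,nm,f(i[:,0]))
        for s in(1,-1):
            i=L[(L[:,0]>-.025)&(L[:,0]<.045)&(abs(L[:,1]*s-.084)<.02)];print(s,f(i[:,1]))
    for nm,c0,z in(("plug",(.69,.01),(.02,.07)),("stray",(.39,.035),(.02,.06)),("case",(.38,.37),(.03,.05)),("ring",(.36,-.41),(.012,.03))):
        q=sel(P,c0,.10,*z)
        if len(q)>20: print(n,nm,rect(q))
E
```

```text
[-4.6  0.9  1.5]
-0.0315 -5.6; -0.03 -5.4; -0.0285 -6.7; -0.027 -6.7; -0.0255 -6.8; -0.024 -5.9; -0.0225 -9.2; -0.021 -11.2; -0.0195 -14.5; t 43.5667
-0.01849999999999999 [-16.5   4.4   9.5]
-0.017499999999999988 [-18.6   4.6  11.2]
-0.016499999999999987 [-21.1   6.2  12.3]
-0.015499999999999986 [-21.    7.8  13.1]
-0.014499999999999985 [-22.9   8.6  15.8]
[669.8 199.3 101.8 141.7 -14. ] [[ 0.001  -0.0036  0.    ]] [-22.7   7.9  14.2] 45.42
[667.  201.7 102.  141.1 -13.7] [[-0.0023 -0.0019  0.    ]] [-22.7   7.9  14.2] 45.42
[-0.5  1.   0.2]
[670.  198.9 102.9 140.9 -13.3] [[ 0.0013 -0.0039  0.    ]] [0.2 0.6 0.3] 47.93
[667.  201.  101.5 142.6 -13.9] [[-0.0021 -0.0026  0.    ]] [0.2 0.6 0.3] 47.93
[ 6.654e+02 -2.139e+02  1.013e+02  1.408e+02  2.000e-01] [[0.0019 0.0027 0.    ]] [ 1.  -0.1 -0.4] 48.03
[ 6.620e+02 -2.118e+02  1.014e+02  1.469e+02  4.000e-01] [[-0.0015  0.0048  0.    ]] [ 1.  -0.1 -0.4] 48.03
scene A [47.9 57.5 61.3]
1 [64.4 80.9 87. ]
-1 [-89.3 -84.8 -70.5]
scene B [49.  57.4 61.8]
1 [70.3 80.9 88.7]
-1 [-89.6 -84.6 -64.8]
scene plug [693.9   9.1  36.4  41.  -44.5]
scene stray [396.1  32.1  35.7  34.3  19.3]
scene case [384.  367.5  89.3 129.1  27.9]
scene ring [ 366.5 -409.    60.6   61.   -43.4]
side A [45.8 50.8 57.7]
1 [66.3 84.3 89.4]
-1 [-88.6 -81.8 -71.1]
side B [45.9 52.6 59.3]
1 [69.  84.8 91.6]
-1 [-86.4 -79.  -68.2]
side plug [688.1  16.4  40.9  36.5  10.3]
side stray [390.5  38.7  36.9  34.3  -7.5]
side case [379.6 370.9  89.2 128.1  27.3]
side ring [ 351.8 -406.4   48.7   59.1  -39.3]
```

View pics/scene13.png

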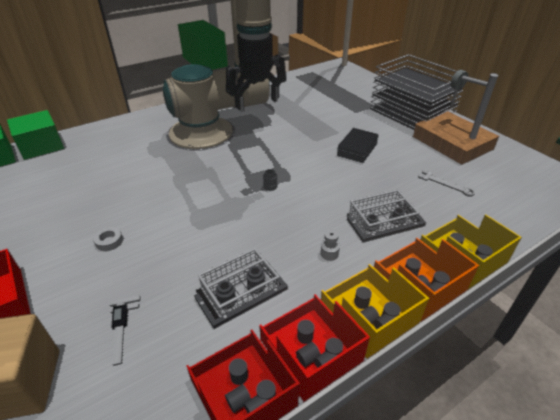

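The final view shows both baskets swapped and home: A at px (240,280), B at px (385,215). All parts are standing, bystander readings are unchanged (ring gauge partly hidden in one view), and the gripper is clear.

```bash
python3 -c "
from rig import env
print(env.job_done(),env.read_t())"
```

```text
the job is handed in; nothing more can be done
the job is handed in; nothing more can be done
```

The two baskets are swapped and the job is handed in after about 48 s: each is square and against the back stop in the other's dock, 2–4 mm off the dock's centre line, with all parts standing and the gripper clear; the plug, stray, case and ring gauge re-measured in place, the caliper and wrench were only checked by eye.

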